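# Feel the bottom of a blind hole with a spring plunger gauge

### The job

Take the spring plunger gauge out of its stand and feel with its tip for the bottom of the collared hole in the drilled block on the tilting table; nobody knows how deep that hole is. Keep the gauge square to the block's sloping face and press gently, until the plunger has gone in about half of its 10 mm travel and never all the way to its stop. Finish while holding the gauge there like that, in the gripper, and leave the wood offcut, the cup and the paint jar where they are.

Things in the scene. Friction and masses are not known exactly. Their poses are not given: they have to be found in the camera images.
- gauge_mid (a point): Centre of the gauge's round black grip, 28 mm diameter, 70 mm long, thin steel bands. z along the gauge away from its tip (up in the stand). Below the grip: steel nose 18 mm wide, tapering to 11 mm, 30 mm long, then the plunger. Loose, 0.1 to 0.17 kg. It hangs tip down in the stand, the whole grip above it; lift straight up 65 mm to get it out. Round: its turn about its axis does not matter
- gauge_tip (a point): Tip of the gauge's plunger (a 6 mm diameter steel pin with a rounded end, 26 mm out of the nose at rest). On the gauge's axis, 91 mm from gauge_mid along -z with the plunger out; it moves with the plunger. Same axes as gauge_mid
- gauge: The gauge as a whole, 126 mm long. Origin on its axis at the lower edge of the grip (35 mm from gauge_mid towards the tip), z along the gauge away from the tip
- plunger (a joint): Travel of the gauge's plunger in m: 0 = fully out (at rest), 0.010 = pushed in to its stop. A spring pushes it out: about 2 N to start it, 5 N half way in, 8 N at the stop. A thin dark ring on the plunger reaches the nose when it is half way in
- stand: The gauge's stand: wooden block 60 x 60 mm, 66 mm high in all, on an 80 x 80 mm steel foot plate, with an upright hole of 20 mm diameter in its middle. Fixed. Origin at the middle of its underside on the bench, z up
- drilled_block: Aluminium block 84 x 72 x 26 mm on the tilting table's plate, sloping 11 to 26 degrees down to its -x edge (roughly towards the robot). Does not move. Origin on the hinge, at the low edge, 31 mm under the face; z square to the face, outwards; x up the slope, y along the hinge. Holes: two of 10 mm, a plain one of 16 mm and the wanted one of 16 mm with a raised collar. Two cheeks beside it stand 85 mm high
- bore_mouth (a point): Centre of the mouth of the collared hole, at the top of its steel collar (28 mm outer, 17 mm inner diameter, 3 mm high). z out of the hole, square to the sloping face; axes as drilled_block. The hole runs along -z, 16 mm wide; its flat bottom lies somewhere between 8 and 17 mm below this point, differently each time and not known
- wood_block: Wood offcut 31 x 43 x 30 mm, a bystander. Origin at the middle of its underside
- mixing_cup: Plain open cup, 77 mm wide, 68 mm high, a bystander. Origin at the middle of its underside
- paint_jar: Low round paint jar 55 mm wide, 62 mm high, a bystander. Origin at the middle of its underside

How it is judged:
On the way, in this order (a step that is already met when the one before it is completed fails the run):
1. the gauge is out of its stand, in the gripper (contact force between the fingers and gauge above 2 N and contact force between gauge and stand below 0.05 N and height (world z) of gauge_tip above 0.066 m), for 0.1 s.
2. the tip feels the bottom of the collared hole (x of gauge_tip in the frame of bore_mouth between -0.006 and 0.006 m and y of gauge_tip in the frame of bore_mouth between -0.006 and 0.006 m and z of gauge_tip in the frame of bore_mouth below -0.006 m and value of joint plunger above 0.0005 m and contact force between gauge and drilled_block above 0.5 N), for 0.05 s.
At the end, for the whole second after the job is handed in: The gauge is held in the gripper clear of its stand, its tip at the bottom of the collared hole, its axis within 8 degrees of square to the sloping face, the plunger 2.5 to 7.5 mm in, pressing on the block with 1.5 to 12 N, and at rest (contact force between the fingers and gauge above 2 N and contact force between gauge and stand below 0.05 N and x of gauge_tip in the frame of bore_mouth between -0.006 and 0.006 m and y of gauge_tip in the frame of bore_mouth between -0.006 and 0.006 m and z of gauge_tip in the frame of bore_mouth below -0.006 m and contact force between gauge and drilled_block between 1.5 and 12 N and value of joint plunger between 0.0025 and 0.0075 m and angle between the z axis of gauge and the z axis of drilled_block, either way round below 0.14 rad and linear speed of gauge below 0.02 m/s); the arm keeps its last pose, push and grip.
It fails at once if the plunger is driven to its stop (value of joint plunger above 0.0095 m).
It fails at once if the gauge is pressed hard against the block (over 25 N) (contact force between gauge and drilled_block above 25 N).
It fails at once if the wood block is moved by more than 20 mm (distance of wood_block from where it was at the start of the episode above 0.02 m).
It fails at once if the mixing cup is moved by more than 20 mm (distance of mixing_cup from where it was at the start of the episode above 0.02 m).
It fails at once if the paint jar is moved by more than 20 mm (distance of paint_jar from where it was at the start of the episode above 0.02 m).
It also fails if it takes over 43 s, if anything falls off the work surface, if the arm or the gripper's body presses on something with over 40 N, if the wrist force passes 120 N, or if a joint passes its speed limit or range.

### The arm

A 6-joint arm with a two-finger parallel gripper is mounted at the origin on a cart in front of the work surface, level with it; the furniture and walls round the work are solid. World frame = base frame: x ahead of the robot, y to its left, z up, the work surface at z = 0. Lengths are in m, angles in rad, forces in N, time in s.
With the tool pointing down it reaches from about 0.35 to 0.975 m from the base axis. Payload 4.9 kg.
Tool frame: the origin (TCP) lies midway between the tips of the shut fingers; the grasp point (between the pads) lies 19 mm behind it (manip.hold_point_z is the distance from the TCP to the grasp point, in m); z points along the fingers, y is the line along which they close (so a half turn about z gives the same grasp; the last joint's range is limited). The gripper opens to 85 mm and grips with 20 to 120 N. Pads are 22 mm wide; open, the fingers measure 114 mm over their backs; the gripper's body (76 mm by 85 mm) begins 54 mm behind the grasp point. The pads swing forward as they close: fully open they stand 13 mm farther back than shut.
Start: joints at [1.062, 0.053, 1.613, -0, 1.476, -0.119], TCP at [0.237, 0.578, 0.231] pointing down, gripper open.
Joint ranges: [-3.01, 3.01], [-1.01, 2.22], [0.06, 2.58], [-1.02, 4.17], [0.09, 2.62], [-3.14, 3.14]. Speed limits (rad/s): [2.57, 2.57, 3.14, 3.14, 3.14, 3.14].

### API

Orientations are given as a unit quaternion [w, x, y, z].
In Python, from plant import manip gives the robot as it stands. The module is installed in compiled form; this text tells all that it offers.
- The arm moves only by the shell command python3 -m jog 'ROWS' [OPENING]. ROWS is JSON, one flat list of numbers, 6 for each row, row after row: the shift along the tool's x, y, z in units of 0.1 m (1.0 is 0.1 m), then the turn, a rotation vector about the tool's x, y, z in units of 180 degrees (1.0 is 180 degrees). A call has 1 to 8 rows; each row is the pose to reach, as a shift and turn from the pose commanded when the call began, along the tool's axes at that moment, turning the shorter way round; what a row does not reach only later rows make up. A row lasts 1/8 s, in which the tool goes at most 62.5 mm and 10.7 degrees, less where a joint would pass 70% of its speed; a pose out of reach is approached as far as the arm can. A call with a number of a shift or a turn outside -1 to 1 is refused whole. A call with a gripper value outside its range is refused whole. OPENING is the finger opening in mm, from 0 to 85.4, set as the call begins (- or left out, the last holds). The fingers move at their own pace and stop on an object; the grip force is fixed at half the most. Time passes only in rows, so rows that repeat a pose let the fingers close. It gives the time, the measured TCP pose, the force, the opening and the grip force at its end, in the units of the state.
- manip.state(): the state, without advancing time (a new reading comes with each control period).
- manip.grab_frame(name): name is "scene" or "top"; returns a dict with "img" (384x512x3 uint8, blue, green, red), "z_map" (384x512 float32, m along the optical axis (not along the pixel's ray), 0 where there is no reading), "fx", "fy", "cx", "cy" (pixels), "xyz" and "attitude" of the camera in the world. Camera axes: x right, y up, looking along -z (the intrinsics and any distortion apply to the point x, -y, -z); pixel columns grow to the right and rows downward; lengths in m; the calibration is good to about 2 mm. A picture is of the moment at which its call begins.
- manip.job_done(): hands the job in; it is judged then, once.
The state is a dict: "time": time; "joint_pos": joint angles; "joint_vel": joint speeds; "joint_efforts": joint torques, N m; "tool_pos": TCP position; "tool_rot": TCP orientation; "contact_force": force on the tool from outside, world axes, zero at the start; "ft_torque": the same for the moment, N m; "gripper_width": opening from 0.0 (shut) to 1.0 (fully open); "grasp_force": force on a finger pad.
Only numpy, scipy, OpenCV 4.12 (cv2) and the standard library are available. Lean on these libraries where they do the work, as an engineer would, in place of code of your own. Each camera call takes 0.05 s, during which the arm holds its last target. There are 200 camera calls.

## Working session

There is one attempt and no reset: what is moved stays moved. The work goes in short steps, Python scripts to look and compute and a shell command to move; the robot and the scene stay as the last step left them, time stands still between calls to the robot, and variables do not carry over. Pictures are saved under pics/ and viewed, at most 10 in all, crops included, and the job is handed in when it is done.

```bash
mkdir -p pics; cat > h.py <<'E'
import numpy as np, cv2
from scipy.spatial.transform import Rotation as R
from plant import manip
def q2R(q): return R.from_quat([q[1],q[2],q[3],q[0]]).as_matrix()
def grab(n):
    f=manip.grab_frame(n); np.savez(''+n+'.npz',**{k:np.array(v) for k,v in f.items()}); return f
def load(n): return dict(np.load(''+n+'.npz'))
def cloud(f):
    z=f['z_map']; v,u=np.mgrid[:z.shape[0],:z.shape[1]]
    p=np.stack([(u-f['cx'])/f['fx']*z,-(v-f['cy'])/f['fy']*z,-z],-1)
    P=p@q2R(f['attitude']).T+f['xyz']; P[z==0]=np.nan; return P
def tool():
    s=manip.state(); return np.array(s['tool_pos']),q2R(s['tool_rot']),s
def rows(target,Rt):
    p,Rm,s=tool(); d=Rm.T@(np.array(target)-p)/0.1
    return d, R.from_matrix(Rm.T@Rt).as_rotvec()/np.pi
E
python3 - <<'E'
from h import *
for n in ['scene','top']:
    f=grab(n); cv2.imwrite(f'pics/{n}0.png',cv2.resize(f['img'],(800,600)))
    print(n,f['fx'],f['cx'],f['cy'],f['xyz'],f['attitude'],[k for k in f])
print(manip.state(),manip.hold_point_z)
E
```

```text
scene 432.98842026907187 252.7338974690677 198.251133103362 [ 0.06968921 -0.67403618  0.66992851] [ 0.84659569  0.47054482 -0.11665751 -0.21966872] ['img', 'z_map', 'fx', 'fy', 'cx', 'cy', 'xyz', 'attitude']
top 361.7528197763874 250.5558282105976 185.23088242751646 [0.29000962 0.1643262  1.25986318] [ 0.71176724  0.05359632 -0.07347216 -0.69650317] ['img', 'z_map', 'fx', 'fy', 'cx', 'cy', 'xyz', 'attitude']
{'time': 0.1, 'joint_pos': array([ 1.06201021e+00,  5.33204337e-02,  1.61412387e+00,  3.38771555e-05,
        1.47600834e+00, -1.18993543e-01]), 'joint_vel': array([-0.00027218, -0.00030552, -0.00330161,  0.00096699,  0.00050659,
       -0.00122044]), 'joint_efforts': array([-5.58184220e-04, -3.94902956e+01, -3.71361601e+01, -2.16642156e-04,
        3.87465174e-03, -9.99130805e-06]), 'tool_pos': array([0.23721478, 0.57763836, 0.23018722]), 'tool_rot': array([-3.03183597e-04,  1.93666291e-01,  9.81067023e-01, -8.79350565e-04]), 'contact_force': array([-0.0357779 , -0.67603722,  0.08186593]), 'ft_torque': array([ 0.01098744, -0.0431723 ,  0.00745982]), 'grasp_force': 0.0, 'gripper_width': 1.0010297333464566} 0.0187
```

View pics/scene0.png

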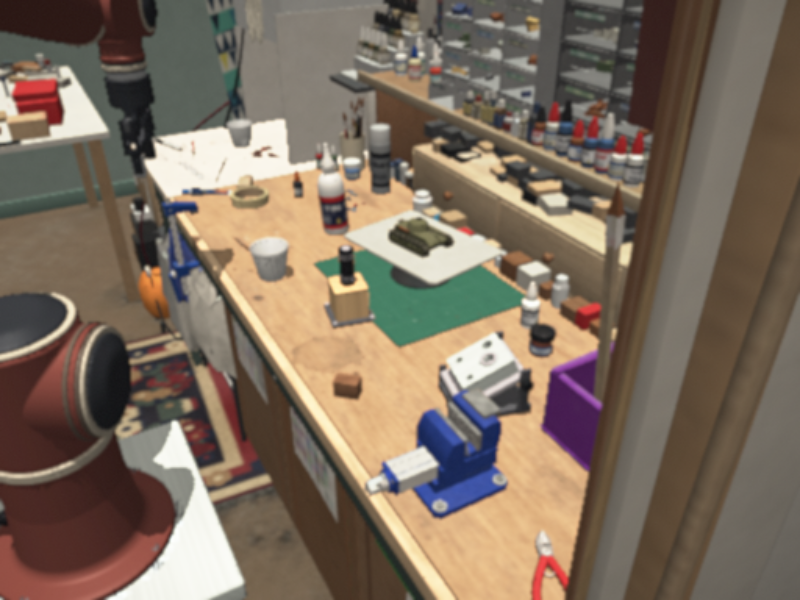

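View pics/top0.png

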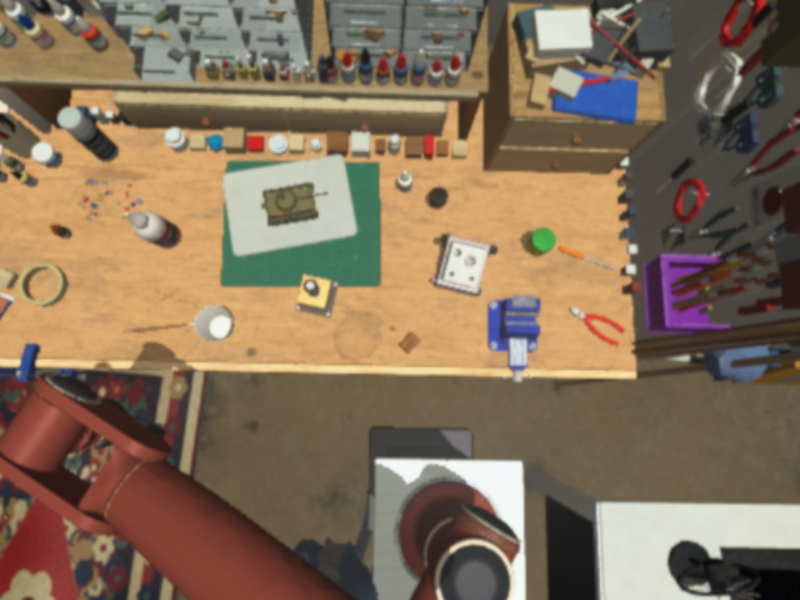

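Both views show the gauge in its stand (scene 347,265; top 312,287) and the white tilted block (scene 485,365; top 465,263). The offcut is at top (410,342), the cup at (212,323) and the jar at (437,197). I'll enlarge crops next.

```bash
python3 - <<'E'
from h import *
f=load('top'); g=load('scene')
def crop(f,x,y,w,h,s): return cv2.resize(f['img'][y:y+h,x:x+w],None,fx=s,fy=s,interpolation=cv2.INTER_CUBIC)
a=crop(f,270,140,57,57,7); b=crop(g,275,205,75,57,7)  # 399x399, 525x399
c=crop(f,180,165,50,50,7)
cv2.imwrite('pics/c1.png',np.hstack([a,c])); cv2.imwrite('pics/c2.png',b)
for n,F in(('top',f),('scene',g)):
    P=cloud(F); 
    for (x0,x1,y0,y1) in [((275,320,145,192) if n=='top' else (280,342,210,265))]:
        Q=P[y0:y1,x0:x1].reshape(-1,3); Q=Q[~np.isnan(Q[:,0])]
        print(n,len(Q),Q.min(0),Q.max(0))
    Q=(P[170:205,185:220] if n=='top' else P[150:210,205:245]).reshape(-1,3); Q=Q[~np.isnan(Q[:,0])]
    for lo,hi in((.06,.075),(.08,.13),(.13,.15)):
        q=Q[(Q[:,2]>lo)&(Q[:,2]<hi)]; print(n,lo,len(q),q.min(0) if len(q) else '',q.max(0) if len(q) else '',np.median(q,0))
E
```

```text
Traceback (most recent call last):
ValueError: all the input array dimensions except for the concatenation axis must match exactly, but along dimension 0, the array at index 0 has size 399 and the array at index 1 has size 350
```

```bash
python3 - <<'E'
from h import *
f=load('top'); g=load('scene')
def crop(f,x,y,w,h,s): return cv2.resize(f['img'][y:y+h,x:x+w],None,fx=s,fy=s,interpolation=cv2.INTER_CUBIC)
a=crop(f,270,140,57,57,7); b=crop(g,275,205,75,57,8)
c=crop(f,175,160,57,57,7)
cv2.imwrite('pics/c1.png',np.hstack([a,c])); cv2.imwrite('pics/c2.png',b)
for n,F in(('top',f),('scene',g)):
    P=cloud(F); 
    for (x0,x1,y0,y1) in [((275,320,145,192) if n=='top' else (280,342,210,265))]:
        Q=P[y0:y1,x0:x1].reshape(-1,3); Q=Q[~np.isnan(Q[:,0])]
        print(n,len(Q),Q.min(0),Q.max(0))
    Q=(P[170:205,185:220] if n=='top' else P[150:210,205:245]).reshape(-1,3); Q=Q[~np.isnan(Q[:,0])]
    for lo,hi in((.06,.075),(.08,.13),(.13,.15)):
        q=Q[(Q[:,2]>lo)&(Q[:,2]<hi)]; print(n,lo,len(q),q.min(0) if len(q) else '',q.max(0) if len(q) else '',np.median(q,0))
E
```

```text
top 2110 [ 0.50057087 -0.11563883 -0.00593786] [0.67508445 0.04545697 0.09925218]
top 0.06 237 [0.46480903 0.26560114 0.06007907] [0.53364864 0.33381047 0.07454748] [0.49178351 0.2939556  0.06688814]
top 0.08 28 [0.48539916 0.28575472 0.08072619] [0.5040656  0.30974381 0.12841024] [0.48949013 0.2918369  0.10498485]
top 0.13 62 [0.48564935 0.28730725 0.13020588] [0.51163021 0.31329901 0.14231443] [0.49804524 0.29997528 0.13705635]
scene 3395 [ 0.43415118 -0.16386801 -0.00556551] [0.7554012  0.17254557 0.11721676]
scene 0.06 446 [0.46452796 0.26263259 0.06007363] [0.64055307 0.4682307  0.07488393] [0.57233933 0.3494395  0.06962373]
scene 0.08 165 [0.48404818 0.28239438 0.08046619] [0.51356822 0.30938012 0.12996369] [0.49395638 0.28933273 0.10618537]
scene 0.13 50 [0.48536319 0.28085149 0.13091975] [0.51245824 0.31510393 0.13821469] [0.49732842 0.29681911 0.1352079 ]
```

View pics/c1.png

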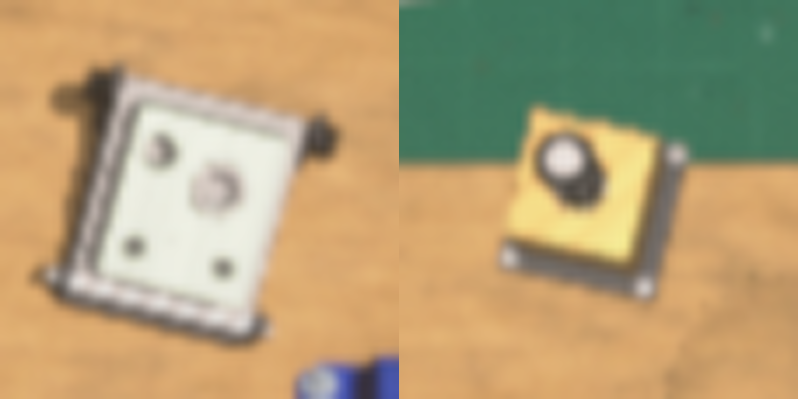

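View pics/c2.png

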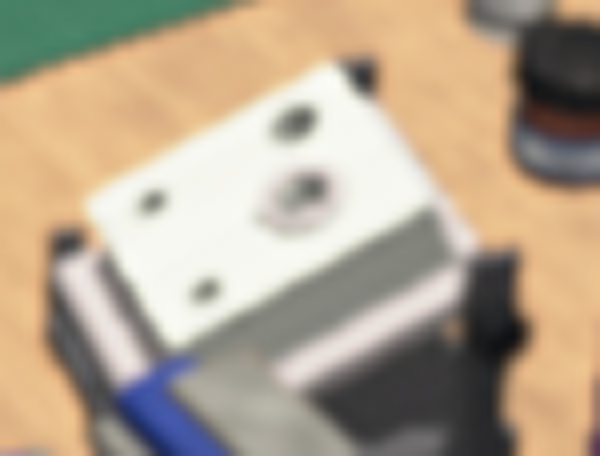

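Top crop: the collared hole centre is at crop (216,190), the plain 16 mm hole at (157,150), and the gauge top at (564,157). Scene crop: collar centre at (303,192), plain 16 mm hole at (296,122).

```bash
cat >> h.py <<'E'
def ray(F,u,v):
    d=np.array([(u-F['cx'])/F['fx'],-(v-F['cy'])/F['fy'],-1.]); return F['xyz'],q2R(F['attitude'])@d
def tri(F,uv,G,uw):
    a,d=ray(F,*uv); b,e=ray(G,*uw); t=np.linalg.lstsq(np.stack([d,-e],1),b-a,rcond=None)[0]
    p,q=a+t[0]*d,b+t[1]*e; return (p+q)/2,p-q
E
python3 - <<'E'
from h import *
f=load('top'); g=load('scene')
ft=lambda x,y:(270+(x+.5)/7-.5,140+(y+.5)/7-.5); gt=lambda x,y:(275+(x+.5)/8-.5,205+(y+.5)/8-.5)
polyT=[ft(*p) for p in((138,112),(285,145),(240,300),(105,265))]; polyG=[gt(*p) for p in((105,205),(325,80),(415,205),(180,330))]
holesT=[(157,150,22),(216,190,32),(134,245,15),(222,267,15)]; holesG=[(296,122,30),(300,195,52),(152,201,20),(206,290,22)]
pl=[];S=[]
for F,po,ho,tr in((f,polyT,holesT,ft),(g,polyG,holesG,gt)):
    m=np.zeros((384,512),np.uint8); cv2.fillPoly(m,[np.round(po).astype(int)],1)
    s=7 if F is f else 8
    for x,y,r in ho: u,v=tr(x,y); cv2.circle(m,(round(float(u)),round(float(v))),int(np.ceil(r/s)),0,-1)
    Q=cloud(F)[m>0]; Q=Q[~np.isnan(Q[:,0])]; S.append(Q)
S.append(np.vstack(S))
for Q in S:
    for _ in range(3):
        c=Q.mean(0); n=np.linalg.svd(Q-c)[2][2]; n*=np.sign(n[2]); r=(Q-c)@n; Q=Q[abs(r)<2.5*r.std()]
    print(len(Q),c,n,'tilt',np.degrees(np.arccos(n[2])),'az',np.degrees(np.arctan2(n[1],n[0])),'rms',r.std()); pl.append((c,n))
c,n=pl[2]
for nm,a,b,h in(('collar',(216,190),(303,192),.003),('plain',(157,150),(296,122),0),('s1',(134,245),(152,201),0),('s2',(222,267),(206,290),0)):
    print(nm,'tri',*tri(f,ft(*a),g,gt(*b)),end=' ')
    for F,uv in((f,ft(*a)),(g,gt(*b))):
        o,d=ray(F,*uv); t=((c+n*h-o)@n)/(d@n); print(o+t*d,end=' ')
    print()
o,d=ray(f,198.1,182.); print('gauge top',o+d*(.136-o[2])/d[2])
P=cloud(f)
p,Rm,s=tool(); print(p,Rm)
E
```

```text
294 [ 0.56447255 -0.02455066  0.07942226] [-0.39853014  0.09485292  0.91223717] tilt 24.183634118640065 az 166.61229311081095 rms 0.002291208241697793
367 [ 0.55912605 -0.02359432  0.07570175] [-0.40415192  0.0909376   0.91016019] tilt 24.472501460118398 az 167.31915562938812 rms 0.0011101191884866958
651 [ 0.56140451 -0.0239956   0.07714646] [-0.40309716  0.09414834  0.91030147] tilt 24.452953911731903 az 166.8535316455135 rms 0.0016726393027868553
collar tri [ 0.57164624 -0.03281975  0.0844718 ] [-0.00057335  0.0002809  -0.00018431] [ 0.57106791 -0.03247508  0.08559819] [ 0.57093892 -0.03422897  0.08572246] 
plain tri [ 0.58996876 -0.00419322  0.08534785] [ 1.67379127e-04 -8.23472240e-05  5.45781667e-05] [ 0.58950588 -0.00392733  0.08751466] [ 0.58822108 -0.00629486  0.08719059] 
s1 tri [0.54668777 0.00459139 0.06678008] [ 0.00107745 -0.0004912   0.00029819] [0.54703062 0.00446761 0.06783763] [0.54565081 0.00412709 0.06726185] 
s2 tri [ 0.53695473 -0.03810291  0.06626061] [ 0.00119292 -0.0005513   0.00034107] [ 0.53724452 -0.03812745  0.0679096 ] [ 0.53548342 -0.03901993  0.06722206] 
gauge top [0.50115699 0.3000248  0.136     ]
[0.23721478 0.57763836 0.23018722] [[-9.24986552e-01  3.79998689e-01 -9.35487983e-04]
 [ 3.79999756e-01  9.24985189e-01 -1.60797079e-03]
 [ 2.54285734e-04 -1.84283657e-03 -9.99998270e-01]]
```

```bash
python3 -m jog '[-1,-0.5,0,0,0,0.448, -1,-0.5,0,0,0,0.448, -1,-0.5,0,0,0,0.448, -1,-0.5,0,0,0,0.448, -1,-0.5,0,0,0,0.448, -1,-0.5,0,0,0,0.448, -1,-0.5,0,0,0,0.448, -1,-0.5,0,0,0,0.448]' 85
python3 - <<'E'
from h import *
c=np.radians(-13); Rt=np.stack([[np.sin(c),-np.cos(c),0],[np.cos(c),np.sin(c),0],[0,0,-1]],1)
print(np.linalg.det(Rt),*rows([.4995,.300,.23],Rt),tool()[2]['joint_pos'])
E
```

```text
time: 1.1
tool_pos: [0.3108, 0.4936, 0.2306]
tool_rot: [0.0, 0.784, 0.621, -0.001]
contact_force: [0.3, 0.0, -0.2]
gripper_width: 0.996
grasp_force: 0.0Traceback (most recent call last):
  File "<stdin>", line 3, in <module>
  File "h.py", line 16, in rows
    return d, R.from_matrix(Rm.T@Rt).as_rotvec()/np.pi
              ~~~~~~~~~~~~~^^^^^^^^^
  File "scipy/spatial/transform/_rotation.pyx", line 1143, in scipy.spatial.transform._rotation.Rotation.from_matrix
ValueError: Non-positive determinant (left-handed or null coordinate frame) in rotation matrix 0: [[-9.99994474e-01  3.14898181e-03  1.06532000e-03]
 [ 3.14953140e-03  9.99994908e-01  5.14607450e-04]
 [ 1.06369409e-03 -5.17959865e-04  9.99999300e-01]].
```

```bash
sed -i '$!b' h.py; python3 -m jog '[-0.7,1,0,0,0,0, -0.7,1,0,0,0,0, -0.7,1,0,0,0,0]' >/dev/null; python3 -m jog '[-0.7,1,0,0,0,0, -0.7,1,0,0,0,0, -0.7,1,0,0,0,0]'
cat >> h.py <<'E'
c_=np.radians(-13); Rdown=np.stack([[-np.sin(c_),np.cos(c_),0],[np.cos(c_),np.sin(c_),0],[0,0,-1]],1)
E
python3 - <<'E'
from h import *
print(*rows([.4995,.300,.19],Rdown),tool()[2]['joint_pos'])
E
```

```text
time: 1.85
tool_pos: [0.4758, 0.3107, 0.2308]
tool_rot: [-0.0, 0.784, 0.621, -0.0]
contact_force: [-0.5, 1.2, 0.2]
gripper_width: 0.997
grasp_force: 0.0
[-0.04952595  0.25489323  0.40790325] [-0.00016013  0.00019876 -0.0012617 ] [ 4.47545194e-01 -8.10812800e-02  1.74617102e+00 -1.72768555e-04
  1.47728612e+00  6.78417950e-01]
```

```bash
python3 -m jog '[-0.05,0.255,0.4,0,0,0, -0.05,0.255,0.4,0,0,0]' >/dev/null; python3 -m jog '[0,0,0.4,0,0,0, 0,0,0.8,0,0,0, 0,0,1,0,0,0, 0,0,1.05,0,0,0, 0,0,1.05,0,0,0]' ; python3 -m jog '[0,0,0.4,0,0,0, 0,0,0.8,0,0,0, 0,0,1,0,0,0, 0,0,1,0,0,0]'; python3 - <<'E'
from h import *
print(*rows([.4995,.300,.086],Rdown))
E
```

```text
time: 2.6
tool_pos: [0.4968, 0.3024, 0.0904]
tool_rot: [-0.0, 0.782, 0.623, -0.001]
contact_force: [-0.1, -0.0, 0.2]
gripper_width: 0.998
grasp_force: 0.0
[-0.01761498  0.03203177  0.04406785] [-0.00073769  0.00044325  0.00050607]out of range; nothing moved
```

```bash
python3 -m jog '[0,0,0.04,0,0,0, 0,0,0.04,0,0,0]' >/dev/null;  python3 - <<'E'
from h import *
print(*rows([.4995,.300,.086],Rdown))
E
python3 -m jog '[0,0,0,0,0,0, 0,0,0,0,0,0, 0,0,0,0,0,0, 0,0,0,0,0,0, 0,0,0,0,0,0, 0,0,0,0,0,0, 0,0,0,0,0,0, 0,0,0,0,0,0]' 0
```

```text
[-0.02286074  0.00998757  0.02887203] [ 0.0006105  -0.00047789  0.00017859]
time: 3.85
tool_pos: [0.4985, 0.302, 0.0876]
tool_rot: [0.0, 0.782, 0.623, 0.0]
contact_force: [0.7, -0.3, 3.3]
gripper_width: 0.313
grasp_force: 58.9
```

```bash
python3 -m jog '[0,0,-0.2,0,0,0, 0,0,-0.5,0,0,0, 0,0,-0.8,0,0,0, 0,0,-1,0,0,0, 0,0,-1,0,0,0]'; python3 -m jog '[0,0,-0.4,0,0,0, 0,0,-0.8,0,0,0, 0,0,-0.8,0,0,0, 0,0,-0.8,0,0,0, 0,0,-0.8,0,0,0, 0,0,-0.8,0,0,0]'
python3 - <<'E'
from h import *
f=grab('top'); g=grab('scene')
def crop(f,x,y,w,h,s): return cv2.resize(f['img'][y:y+h,x:x+w],None,fx=s,fy=s,interpolation=cv2.INTER_CUBIC)
cv2.imwrite('pics/lift.png',crop(g,190,70,80,90,6.5))
p,Rm,s=tool()
def proj(F,P):
    q=q2R(F['attitude']).T@(P-F['xyz']); return F['cx']+F['fx']*q[0]/-q[2],F['cy']-F['fy']*q[1]/-q[2]
print(proj(g,p),proj(g,p+Rm[:,2]*.076),p)
E
```

```text
time: 4.47
tool_pos: [0.4988, 0.3024, 0.1888]
tool_rot: [0.0, 0.782, 0.623, 0.001]
contact_force: [0.2, 0.6, -1.7]
gripper_width: 0.31
grasp_force: 60.4
time: 5.22
tool_pos: [0.4975, 0.3016, 0.2654]
tool_rot: [-0.0, 0.782, 0.623, -0.001]
contact_force: [-0.6, -0.1, -1.4]
gripper_width: 0.317
grasp_force: 60.4
(np.float64(217.3112041023902), np.float64(112.96821669962121)) (np.float64(218.77826299829835), np.float64(140.12329360047164)) [0.49786403 0.30180278 0.26628822]
```

View pics/lift.png

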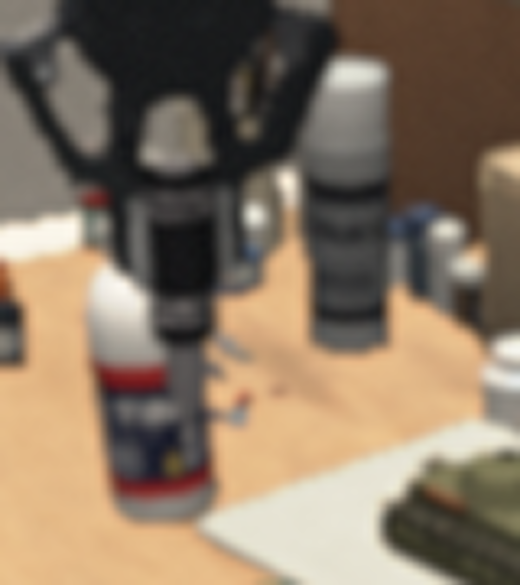

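The gauge is held upright and its tip is at about crop (187,460), as predicted. Next I'll carry it over to the block.

```bash
python3 -m jog '[-0.5,0.17,0,0,0,0, -1,0.35,0,0,0,0, -1,0.35,0,0,0,0]' >/dev/null; python3 -m jog '[-0.5,0.17,0,0,0,0, -1,0.35,0,0,0,0, -1,0.35,0,0,0,0]' >/dev/null; python3 -m jog '[-0.5,0.17,0,0,0,0, -1,0.35,0,0,0,0, -1,0.35,0,0,0,0]' >/dev/null; python3 -m jog '[0,0,0,-0.05,0,0, 0,0,0,-0.1,0,0, 0,0,0,-0.136,0,0, 0,0,0,-0.136,0,0, 0,0,0,-0.136,0,0]'
cat >> h.py <<'E'
n_=np.array([-.4031,.0941,.9103]); n_/=np.linalg.norm(n_); y_=np.array([np.cos(c_),np.sin(c_),0]); y_-=n_*(y_@n_); y_/=np.linalg.norm(y_)
Rt_=np.stack([np.cross(y_,-n_),y_,-n_],1); C_=np.array([.5712,-.0331,.0852])
def proj(F,P):
    q=q2R(F['attitude']).T@(P-F['xyz']); return F['cx']+F['fx']*q[0]/-q[2],F['cy']-F['fy']*q[1]/-q[2]
E
python3 - <<'E'
from h import *
print(*rows(C_+n_*.101,Rt_),tool()[2]['joint_pos'],rows(C_,Rt_)[0]*100)
E
```

```text
time: 7.08
tool_pos: [0.5335, -0.013, 0.2678]
tool_rot: [0.165, 0.764, 0.609, 0.132]
contact_force: [0.7, -0.1, -0.4]
gripper_width: 0.311
grasp_force: 60.5
[-0.11077921 -0.38032529  0.82313529] [-0.00011289 -0.00074146  0.00030488] [-0.14709212 -0.47680132  2.04571309 -0.03472736  1.14759031  0.08552746] [-11.31320265 -37.9968219  183.31324822]
```

```bash
python3 -m jog '[-0.1,-0.38,0.3,0,0,0, -0.1,-0.38,0.6,0,0,0, -0.1,-0.38,0.82,0,0,0, -0.1,-0.38,0.82,0,0,0, -0.1,-0.38,0.82,0,0,0]'; python3 -m jog '[0,0,0,0,0,0, 0,0,0,0,0,0]'
python3 - <<'E'
from h import *
f=grab('top'); g=grab('scene')
def crop(f,x,y,w,h,s): return cv2.resize(f['img'][y:y+h,x:x+w],None,fx=s,fy=s,interpolation=cv2.INTER_CUBIC)
cv2.imwrite('pics/hover.png',crop(g,265,160,80,85,7))
p,Rm,s=tool()
d=rows(C_,Rt_)[0]*100;print(d, s['contact_force'])
tr=lambda q:((q[0]-265+.5)*7-.5,(q[1]-160+.5)*7-.5)
print('tip',tr(proj(g,p+Rm[:,2]*.076)),'nose',tr(proj(g,p+Rm[:,2]*.050)),'C',tr(proj(g,C_)), 'tip+-5mm x',tr(proj(g,p+Rm@[.005,0,.076])),'y',tr(proj(g,p+Rm@[0,.005,.076])))
E
```

```text
time: 7.7
tool_pos: [0.5312, -0.0236, 0.1783]
tool_rot: [0.166, 0.765, 0.609, 0.132]
contact_force: [-0.7, 0.5, -0.0]
gripper_width: 0.308
grasp_force: 60.5
time: 7.95
tool_pos: [0.5308, -0.0236, 0.1782]
tool_rot: [0.167, 0.765, 0.608, 0.133]
contact_force: [0.5, 0.2, -1.6]
gripper_width: 0.315
grasp_force: 60.5
[ -0.15766108  -0.37243033 101.46163557] [-0.31879899 -0.20295997 -1.09305692]
tip (np.float64(308.42393071325176), np.float64(428.56273948033675)) nose (np.float64(281.0737255923842), np.float64(372.94336041523036)) C (np.float64(333.5965114472364), np.float64(482.23004595548707)) tip+-5mm x (np.float64(302.5745582429571), np.float64(420.05134316668807)) y (np.float64(321.984293552256), np.float64(420.9566685384689))
```

View pics/hover.png

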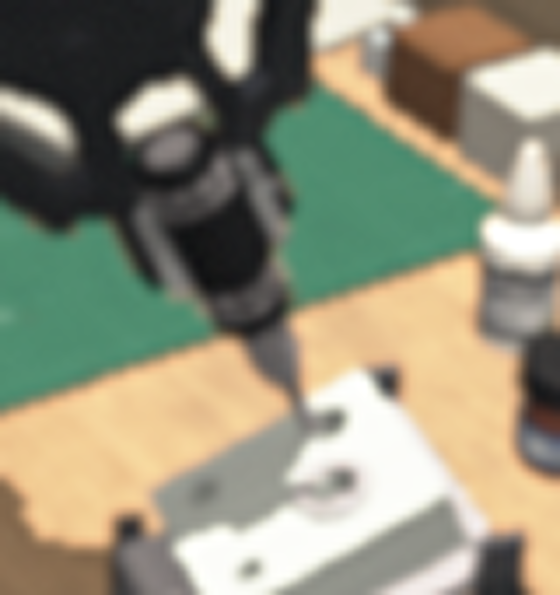

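The tip is at crop (305,428) against a predicted (308,428). The collar is centred near (330,482), in line with the tool axis, so I'll descend along it.

```bash
python3 -m jog '[0,0,0.1,0,0,0, 0,0,0.2,0,0,0, 0,0,0.2,0,0,0, 0,0,0.2,0,0,0]'|grep force; for i in 1; do python3 -m jog '[0,0,0.04,0,0,0, 0,0,0.08,0,0,0, 0,0,0.08,0,0,0, 0,0,0.08,0,0,0]'|grep force; done
cat >> h.py <<'E'
def st():
    F=[]
    for _ in range(8):
        manip.grab_frame('scene'); s=manip.state(); F.append(s['contact_force'])
    p,Rm,s=tool(); d=rows(C_,Rt_)[0]*100
    print('t',s['time'],'F tool',np.mean(F,0)@Rm,'sd',np.std(F,0),'tip depth',76-d[2],'lat',d[:2],'ft',s['ft_torque'])
E
python3 -c "
from h import *
st()"
```

```text
contact_force: [0.1, 0.2, -1.6]
grasp_force: 60.5
contact_force: [0.3, 0.2, -1.3]
grasp_force: 60.5
t 9.45 F tool [-0.30382954 -0.71348077  1.30842405] sd [0.55146821 0.40358891 0.38691647] tip depth 3.056478426880375 lat [-0.08787268  0.14252111] ft [ 0.08653939  0.25493608 -0.00988651]
```

```bash
python3 -m jog '[0,0,0.03,0,0,0, 0,0,0.03,0,0,0]'>/dev/null; python3 -c "
from h import *
st()";  python3 -m jog '[0,0,0.02,0,0,0, 0,0,0.02,0,0,0]'>/dev/null; python3 -c "
from h import *
st()"
```

```text
t 10.1 F tool [ 0.13816239 -0.5481547   0.86310162] sd [0.39305117 0.3000625  0.33172543] tip depth 6.041703512279696 lat [-0.07057822  0.08512906] ft [0.05871121 0.28525273 0.04096607]
t 10.75 F tool [ 0.106531   -0.38887511  1.01154627] sd [0.42500559 0.28892522 0.34051657] tip depth 8.09851344847172 lat [-0.0799405   0.16163926] ft [0.05888136 0.28660389 0.01038697]
```

```bash
for k in 1 2; do python3 -m jog '[0,0,0.02,0,0,0, 0,0,0.02,0,0,0]'>/dev/null; python3 -c "
from h import *
st()"; done
```

```text
t 11.4 F tool [ 0.1427596  -0.59384894  1.21318216] sd [0.43968534 0.5968433  0.44530286] tip depth 10.086113590320565 lat [-0.10386185  0.14704242] ft [0.13354347 0.29523765 0.04045248]
t 12.05 F tool [ 0.18729406 -0.08318153  0.90238049] sd [0.31251669 0.31743927 0.41954118] tip depth 12.084203791817814 lat [-0.08815388  0.16566951] ft [ 0.09647185  0.22815626 -0.05631896]
```

```bash
for k in 1 2; do python3 -m jog '[0,0,0.02,0,0,0, 0,0,0.02,0,0,0]'>/dev/null; python3 -c "
from h import *
st()"; done
```

```text
t 12.7 F tool [ 0.31663874 -0.77824696 -1.75158689] sd [0.55851058 0.38769244 0.46327733] tip depth 14.006467261463136 lat [-0.09253816  0.00397839] ft [0.08351708 0.31806139 0.00654179]
t 13.35 F tool [-0.24423669 -0.63535333 -3.01582861] sd [0.38844174 0.35221    0.63600184] tip depth 16.03124882296966 lat [-0.09925439  0.03553581] ft [ 0.03584216  0.32023238 -0.03888545]
```

```bash
python3 -m jog '[0,0,0.016,0,0,0, 0,0,0.016,0,0,0, 0,0,0.016,0,0,0, 0,0,0.016,0,0,0]'>/dev/null; python3 -c "
from h import *
st(); st()
g=grab('scene'); cv2.imwrite('pics/fin.png',cv2.resize(g['img'][160:245,265:345],None,fx=7,fy=7,interpolation=cv2.INTER_CUBIC))"
```

```text
t 14.25 F tool [ 0.22929133 -0.40341628 -3.75860436] sd [0.31517985 0.46894357 0.33389204] tip depth 17.66654912566252 lat [-0.06300419  0.08973879] ft [0.09392553 0.28314191 0.02181916]
t 14.65 F tool [-0.13183211 -0.34293213 -4.20522079] sd [0.42655113 0.53178975 0.41806185] tip depth 17.687606931178998 lat [-0.08494878  0.09844979] ft [0.00443227 0.22343437 0.04042862]
```

View pics/fin.png

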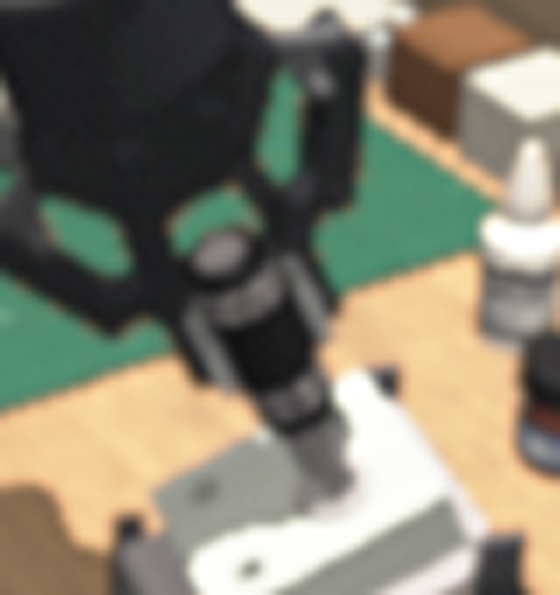

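The picture shows the nose just above the collar at crop (335,495) and the gauge square to the face. The push is about 5 N, so the plunger is near half travel, and I'll hand the job in.

```bash
python3 -c "
from plant import manip
print(manip.job_done())"
```

```text
the job is handed in; nothing more can be done
None
```

I handed the job in with the gauge still gripped square to the sloping face and its tip on the bottom of the collared hole, about 12.6 mm below the mouth; the push is about 5 N, which puts the plunger about 5 mm in, though that travel is worked out from force and depth readings, not from seeing the ring, and the hand-in returned no verdict.

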